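# Show the bearing ball to the video microscope

### The arm

A 6-joint arm with a two-finger parallel gripper is mounted at the origin on the work surface. World frame = base frame: x ahead of the robot, y to its left, z up, the work surface at z = 0. Lengths are in m, angles in rad, forces in N, time in s.
With the tool pointing down it reaches from about 0.4 to 0.825 m from the base axis. Payload 7 kg.
Tool frame: the origin (TCP) lies at the very end of the fingers, on their centre line; the grasp point (between the pads) lies 19 mm behind it; z points along the fingers, y is the direction in which the jaws open and shut (so a half turn about z gives the same grasp; the last joint's range is limited). The gripper opens to 88 mm and grips with 3 to 60 N. Pads are 19 mm wide; open, the fingers measure 130 mm over their backs; the gripper's body (78 mm by 193 mm) begins 47 mm behind the grasp point.
Start: joints at [1.466, 0.359, 0.012, 0, -1.224, -0.288], TCP at [0.258, 0.624, 0.194] pointing down, gripper open.
Joint ranges: [-3.07, 3.07], [-1.43, 2.12], [-1.02, 1.25], [-3.03, 1.67], [-3.05, -0], [-3.03, 3.03]. Speed limits (rad/s): [2.39, 2.39, 3.01, 3.14, 3.14, 3.14].

### API

Orientations are given as [roll, pitch, yaw] about the fixed x, y, z axes, in that order (R = Rz(yaw) Ry(pitch) Rx(roll)).
In Python, from station import arm gives the robot as it stands.
- The arm moves only by the shell command python3 -m inch 'ROWS' [FORCE]. ROWS is text: rows parted by semicolons, each of 7 numbers parted by spaces: the closure, from 0 (fully open) to 1 (shut), then the shift along the tool's x, y, z each as a share of 300 mm, from -1 to 1, then the turn, a rotation vector about the tool's x, y, z each as a share of 60 degrees, from -1 to 1. In form: grip tx ty tz rx ry rz; .... A call has 1 to 12 rows; each row is the pose to reach, as a shift and turn from the pose commanded when the call began, along the tool's axes at that moment; what a row does not reach only later rows make up. A row lasts 1/10 s, in which the tool goes at most 50 mm and 8.59 degrees, less where a joint would pass 70% of its speed; a pose out of reach is approached as far as the arm can. A call with a number of a shift or a turn outside -1 to 1 is refused whole. A call with a gripper value outside its range is refused whole. The fingers move at their own pace and stop on an object; FORCE is the grip in N (left out, the last holds). Time passes only in rows, so rows that repeat a pose let the fingers close. It gives the time, the measured TCP pose, the force and the opening at its end, in the units of the state.
- arm.get_state(): the state, without advancing time (a new reading comes with each control period).
- arm.grab_frame(name): name is "side" or "top"; returns a dict with "img" (480x640x3 uint8, red, green, blue), "range_z" (480x640 float32, m along the optical axis (not along the pixel's ray), 0 where there is no reading), "fx", "fy", "cx", "cy" (pixels), "dist" ([k1, k2, p1, p2, k3] as OpenCV has them; the pictures are not rectified), "extrinsics" (4x4, takes a point from world to camera coordinates). Camera axes: x right, y up, looking along -z (the intrinsics and any distortion apply to the point x, -y, -z); pixel columns grow to the right and rows downward; lengths in m; the calibration is good to about 2 mm. A picture is of the moment at which its call begins.
- arm.job_done(): hands the job in, once; it reports no verdict.
The state is a dict: "t": time; "q": joint angles; "qd": joint speeds; "joint_efforts": joint torques, N m; "eef_pos": TCP position; "ee_rot": TCP orientation; "force": force on the tool from outside, world axes, zero at the start; "moment": the same for the moment, N m; "width": finger opening in m.
Only numpy, scipy, OpenCV 4.12 (cv2) and the standard library are available. Lean on these libraries where they do the work, as an engineer would, in place of code of your own. Each camera call takes 0.05 s, during which the arm holds its last target.

### The job

Pick up the blue tray that has the steel ball in it, by its upright black grip and without touching the ball, carry it level so that the loose ball stays in its pocket, and turn it so that the sight slot in the pocket's rim points squarely at the video microscope. Finish while still holding the tray in the air, level and still, with the ball at the microscope's focus point, straight out from the lens at its working distance of 110 mm. Do not touch the microscope and leave the empty tray, parts box, bottle and tweezers where they are.

Things in the scene. Friction and masses are not known exactly. Their poses are not given: they have to be found in the camera images.
- tray: ball tray: loose blue plate 120 (x) by 64 (y) by 8 mm, 110 to 225 g. Origin: centre of its underside, z up. At x = +38 a raised white pocket rim, inside diameter 24 (black floor), 3 high, 4 thick, with a 6 mm gap (sight slot) towards the tray's +x end. At x = -15, y = 0 an upright black grip block 36 (x) by 12 (y), from the plate to 50 mm above the underside
- tray_grip (a point): centre of the ball tray's black grip, 15 mm behind the tray's origin (tray x = -15 mm) and 30 mm above its underside; axes as the tray's (grip thin along y)
- pocket (a point): where the ball's centre is when it stands in the middle of its pocket: tray x = +38 mm, 19 mm above the tray's underside
- ball: polished steel ball, 22 mm diameter, 44 g; it stands loose in the tray's pocket and can roll about 5 mm off the middle. Its axes turn as it rolls
- ball_center (a point): centre of the steel ball
- scope: video microscope, fixed, not to be touched. White base 180 (x) by 200 (y) by 18 mm, origin: centre of its underside. A post 323 mm high at x = +55 mm carries the head (its height varies by 50 mm per job, then stays): black barrel with white ring light, 64 mm across, looking to the base's -x and 30 deg down, in the plane y = 0. The tray's x axis must point along the base's +x
- lens (a point): centre of the lens front, in the middle of the ring light's face; 125 mm in front of the scope's origin (its x = -125 mm), 180 to 230 mm above the bench
- focus (a point): focus point, an unmarked point in the air where the ball's centre must be held: 110 mm from the lens front along the lens axis, i.e. 95 mm further to the base's -x and 55 mm lower than the lens front (base x = -220 mm, y = 0); 125 to 175 mm above the bench
- empty_tray: a second tray just like the first but without a ball; leave it alone. Origin: centre of its underside
- parts_box: clear open plastic box 90 by 75 by 35 mm, loose, standing on the bench; leave it alone. Origin: centre of its underside
- bottle: small white plastic bottle with a red cap, 40 mm diameter, 85 mm high, loose; leave it alone. Origin: centre of its underside
- tweezers: steel tweezers lying on the bench, about 145 mm long and 9 mm high, loose; leave them alone. Origin: under their middle
Things that resemble listed ones, but are neither listed nor needed, are in the scene too. What is shaped like the tray but brown, green or turquoise is not meant.

How it is judged:
On the way:
1. the fingers have lifted the tray clear of the bench with the ball in its pocket (height (world z) of tray above 0.03 m and contact force between the fingers and tray above 1 N and distance between ball_center and pocket below 0.01 m), for 0.2 s.
At the end, for the whole second after the job is handed in: Fingers hold the tray still, over 80 mm above the bench, level within 5 deg, carried by nothing else; ball in its pocket, within 15 mm of the focus point; slot end towards the microscope within 11 deg of its line of sight seen from above; bystanders within 20 mm of where they were (contact force between the fingers and tray above 1 N and height (world z) of tray above 0.08 m and distance between ball_center and focus below 0.015 m and distance between ball_center and pocket below 0.01 m and angle between tray's own z axis and vertical below 0.09 rad and angle between the x axis of tray and the x axis of scope, either way round below 0.2 rad and x of tray_grip in the frame of scope below -0.22 m and linear speed of tray below 0.02 m/s and contact force between tray and scope below 0.3 N and distance of each of empty_tray, parts_box, bottle, tweezers from where it was at the start of the episode below 0.02 m); the arm keeps its last pose, push and grip.
It fails at once if the ball left its pocket (distance between ball_center and pocket above 0.014 m).
It fails at once if the tray was tipped by more than 20 degrees (angle between tray's own z axis and vertical above 0.35 rad).
It fails at once if the fingers touched the ball (contact force between the fingers and ball above 0.2 N).
It fails at once if the microscope was touched (contact force between scope and anything else above 0.5 N).
It fails at once if a bystander was pushed away (distance of any of empty_tray, parts_box, bottle, tweezers from where it was at the start of the episode above 0.02 m).
It also fails if it takes over 51 s, if anything falls off the work surface, if the arm or the gripper's body presses on something with over 40 N, if the wrist force passes 120 N, or if a joint passes its speed limit or range.

## Working session

There is one attempt and no reset: what is moved stays moved. The work goes in short steps, Python scripts to look and compute and a shell command to move; the robot and the scene stay as the last step left them, time stands still between calls to the robot, and variables do not carry over. Pictures are saved under pics/ and viewed, and the job is handed in when it is done.

```bash
mkdir -p pics; ls; cat > h.py <<'E'
import numpy as np, cv2, pickle
from station import arm
def grab(n,save=None):
    f=arm.grab_frame(n)
    if save: cv2.imwrite(save,f["img"][:,:,::-1]); pickle.dump(dict(f),open(save[:-3]+"pkl","wb"))
    return f
def KD(f):
    return np.array([[f["fx"],0,f["cx"]],[0,f["fy"],f["cy"]],[0,0,1.]]),np.array(f["dist"],float)
F=np.diag([1,-1,-1.])
def ray(f,uv):
    K,D=KD(f); uv=np.atleast_2d(np.array(uv,float))
    p=cv2.undistortPoints(uv[:,None],K,D)[:,0]
    d=np.c_[p,np.ones(len(p))]@F   # camera coords, depth 1
    E=np.array(f["extrinsics"]);R=E[:3,:3];t=E[:3,3]
    return -R.T@t, d@R
def onplane(f,uv,z):
    o,d=ray(f,uv); return o+d*((z-o[2])/d[:,2])[:,None]
def bydepth(f,uv):
    o,d=ray(f,uv); uv=np.atleast_2d(uv).astype(int); r=f["range_z"][uv[:,1],uv[:,0]]
    return o+d*r[:,None]
def proj(f,P):
    K,D=KD(f);E=np.array(f["extrinsics"]);R=F@E[:3,:3];t=F@E[:3,3]
    return cv2.projectPoints(np.atleast_2d(P).astype(float),cv2.Rodrigues(R)[0],t,K,D)[0][:,0]
E
python3 - <<'E'
from h import *
for n in("top","side"):
    f=grab(n,f"pics/{n}0.png"); o,_=ray(f,[[320,240]]); print(n,o,f["fx"],f["dist"])
print(arm.get_state())
E
```

```text
pics
top [0.46591813 0.02765963 1.22699536] 574.3985601323077 [0.02687206 0.         0.         0.         0.        ]
side [ 0.02914317 -0.95119764  0.97465558] 567.3335058958348 [-0.02332777  0.          0.          0.          0.        ]
{'t': 0.1, 'q': array([ 1.46610749e+00,  3.59304959e-01,  1.11439697e-02, -3.23981639e-04,
       -1.22408985e+00, -2.88073270e-01]), 'qd': array([ 0.00219527, -0.00236902,  0.0024489 ,  0.00253581,  0.00178921,
       -0.0016556 ]), 'joint_efforts': array([-1.08197884e-03, -5.84162021e+01,  2.93748844e+01,  7.01538876e+00,
        1.01829472e-02, -4.49326046e-05]), 'eef_pos': array([0.25820456, 0.6231332 , 0.19331746]), 'ee_rot': array([ 3.14011154e+00, -1.21245732e-04, -3.92872326e-01]), 'force': array([-0.31123815, -0.14405731, -0.09733348]), 'moment': array([ 0.02098901,  0.03482373, -0.02143883]), 'width': 0.08726879741260336}
```

View pics/top0.png

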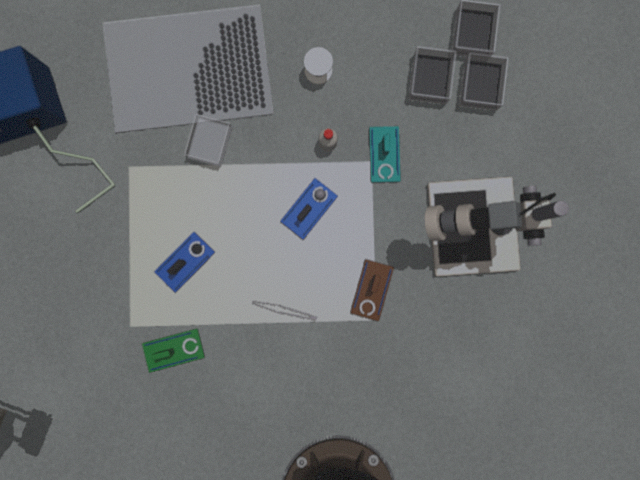

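View pics/side0.png

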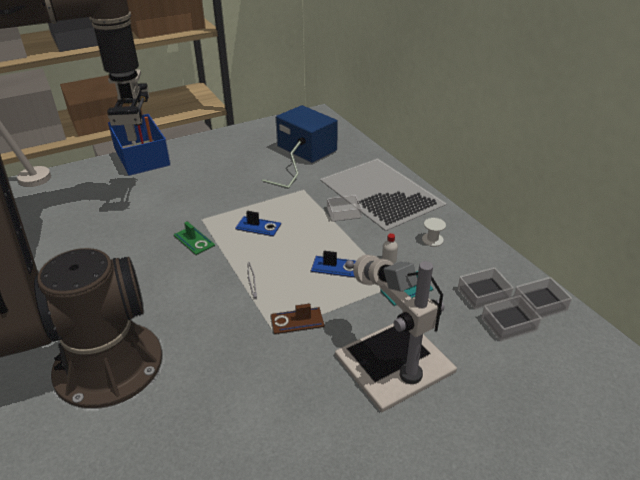

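The two blue candidates are tray A at top (185,262) and tray B at top (309,209). The brown, green and turquoise trays are decoys. I'll enlarge both blue ones to see which holds the ball.

```bash
python3 - <<'E'
from h import *
a=cv2.imread("pics/top0.png");s=cv2.imread("pics/side0.png")
c=lambda i,x,y,w=80,h=70:cv2.resize(i[y-h//2:y+h//2,x-w//2:x+w//2],(400,300) if 0 else (396,298),interpolation=cv2.INTER_CUBIC)
cv2.imwrite("pics/crop.png",np.vstack([np.hstack([c(a,185,262),c(a,309,209)]),np.hstack([c(s,258,223),c(s,335,262)])]))
E
```

```text
(no output)
```

View pics/crop.png

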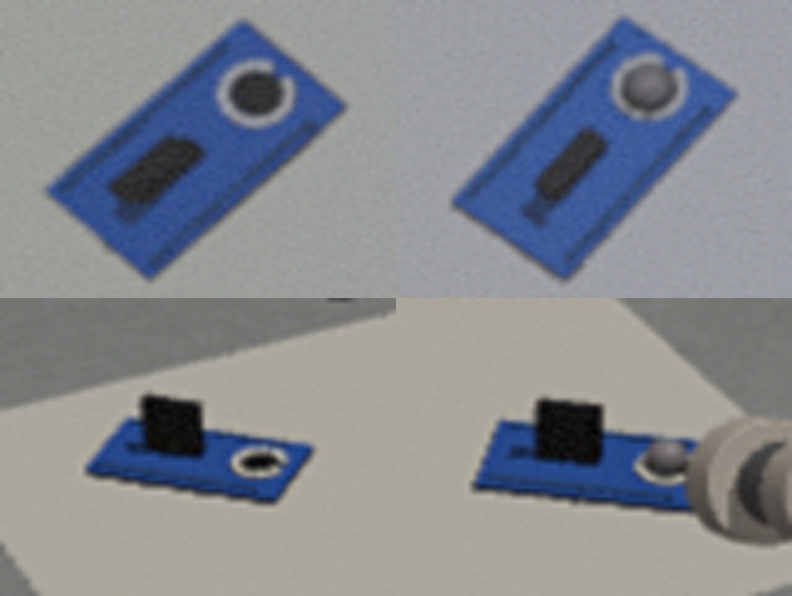

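Tray B (top 309,209) has the steel ball in its pocket, and A shows only the black floor, so B is the one. Next I'll measure tray B and the microscope.

```bash
python3 - <<'E'
from h import *
t=pickle.load(open("pics/top0.pkl","rb"));s=pickle.load(open("pics/side0.pkl","rb"))
img=t["img"];hsv=cv2.cvtColor(img,cv2.COLOR_RGB2HSV)
m=cv2.inRange(hsv,(105,120,60),(125,255,255))
cs,_=cv2.findContours(m,cv2.RETR_EXTERNAL,cv2.CHAIN_APPROX_NONE)
for c in cs:
    if cv2.contourArea(c)<600 or cv2.contourArea(c)>4000: continue
    P=onplane(t,c[:,0],0.008)[:,:2]
    r=cv2.minAreaRect((P*1000).astype(np.float32)); print("blue",cv2.contourArea(c),r); print(cv2.boxPoints(r).round(1).tolist())
# scope base: white
big=np.vstack([img[165:290,410:580]]); 
cv2.imwrite("pics/sc.png",cv2.resize(big[:,:,::-1],None,fx=4.4,fy=4.4,interpolation=cv2.INTER_CUBIC))
b=s["img"][230:420,320:480]
cv2.imwrite("pics/ss.png",cv2.resize(b[:,:,::-1],None,fx=3.1,fy=3.1,interpolation=cv2.INTER_CUBIC))
b=t["img"][165:250,270:350]
cv2.imwrite("pics/tb.png",cv2.resize(b[:,:,::-1],None,fx=7,fy=7,interpolation=cv2.INTER_CUBIC))
E
```

```text
blue 1550.5 ((493.388916015625, 313.5919494628906), (60.12168884277344, 117.15666198730469), 44.16763687133789)
[[431.0, 334.70001220703125], [512.5999755859375, 250.60000610351562], [555.7999877929688, 292.5], [474.1000061035156, 376.6000061035156]]
blue 1499.0 ((600.88525390625, 48.249488830566406), (61.226951599121094, 116.97967529296875), 50.3538932800293)
[[536.2999877929688, 62.0], [626.4000244140625, -12.600000381469727], [665.5, 34.5], [575.4000244140625, 109.0999984741211]]
blue 2040.0 ((883.3175048828125, 674.651123046875), (139.6851043701172, 89.52973937988281), 16.98301887512207)
[[803.4000244140625, 697.0999755859375], [829.5999755859375, 611.4000244140625], [963.2000122070312, 652.2000122070312], [937.0, 737.9000244140625]]
```

View pics/sc.png

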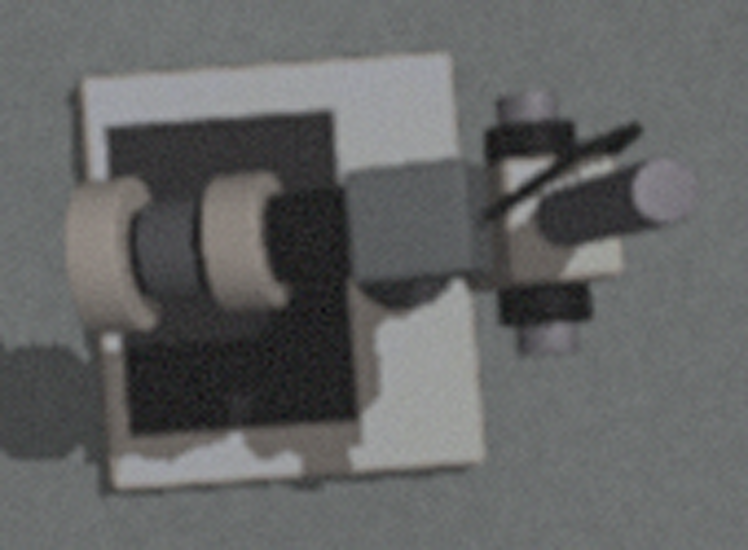

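View pics/ss.png

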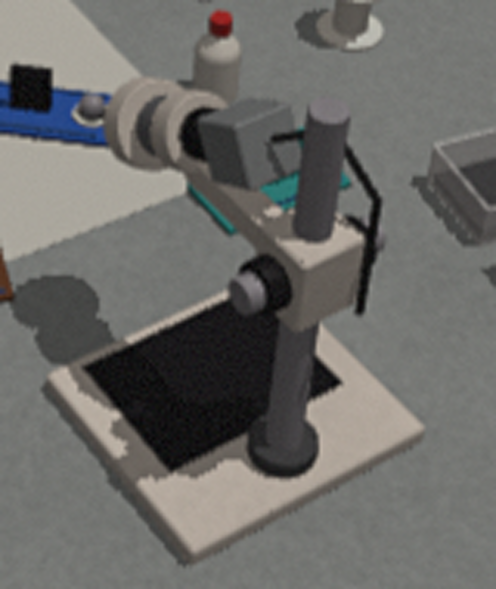

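View pics/tb.png

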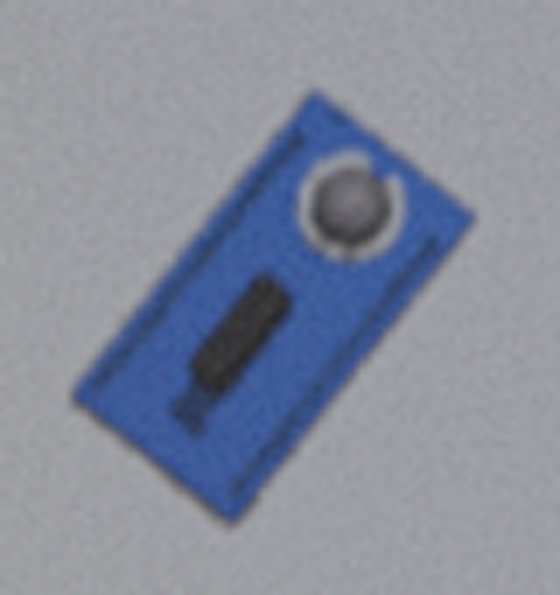

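```bash
cat > sc.py <<'E'
from h import *
t=pickle.load(open("pics/top0.pkl","rb"));s=pickle.load(open("pics/side0.pkl","rb"))
uv=np.array([[83,80],[452,55],[484,460],[115,487]])/4.4+[410,165]-0.4
P=onplane(t,uv,.018); 
d=[np.linalg.norm(P[i]-P[(i+1)%4]) for i in range(4)]
c=P.mean(0)[:2]
ex=(P[1]-P[0]+P[2]-P[3])[:2];ey=(P[0]-P[3]+P[1]-P[2])[:2]
ax=np.arctan2(ex[1],ex[0]);ay=np.arctan2(ey[1],ey[0])-np.pi/2
yaw=(ax+ay)/2
R=np.array([[np.cos(yaw),-np.sin(yaw)],[np.sin(yaw),np.cos(yaw)]])
E
python3 - <<'E'
from sc import *
print(P,d,c,np.degrees([ax,ay]))
# side view check of base corners
us=np.array([[48,380],[190,560],[425,430]])/3.1+[320,230]
print("side corners",onplane(s,us,.018))
for n,f in(("top",t),("side",s)):
    v,u=np.nonzero(f["range_z"]>0); uv=np.c_[u,v]
    Q=bydepth(f,uv); q=np.c_[(Q[:,:2]-c)@R,Q[:,2]]
    k=(q[:,2]>.1)&(q[:,2]<.3)&(abs(q[:,1])<.06)&(q[:,0]>-.2)&(q[:,0]<-.02)
    q=q[k]; px=uv[k]; col=f["img"][px[:,1],px[:,0]]
    print(n,len(q))
    for x0 in np.arange(-.15,-.02,.01):
        z=q[(q[:,0]>=x0)&(q[:,0]<x0+.01)]
        if len(z): print(round(x0,3),len(z),"zmax",z[:,2].max().round(4),"y",z[:,1].min().round(4),z[:,1].max().round(4))
E
```

```text
[[ 0.64812705 -0.20686311  0.018     ]
 [ 0.6559531  -0.3845212   0.018     ]
 [ 0.46103846 -0.39209734  0.018     ]
 [ 0.45220249 -0.21579181  0.018     ]] [np.float64(0.1778303880225214), np.float64(0.1950618276123752), np.float64(0.17652680789599198), np.float64(0.1961279111259168)] [ 0.55433027 -0.29981836] [-87.30492381 -87.5818799 ]
side corners [[ 0.44942095 -0.2250518   0.018     ]
 [ 0.45500858 -0.40064399  0.018     ]
 [ 0.65518949 -0.38967046  0.018     ]]
top 2160
-0.14 151 zmax 0.2204 y -0.029 0.0271
-0.13 210 zmax 0.2229 y -0.0327 0.0291
-0.12 174 zmax 0.2201 y -0.0322 0.0312
-0.11 184 zmax 0.2252 y -0.0323 0.0294
-0.1 150 zmax 0.2386 y -0.0266 0.0251
-0.09 209 zmax 0.2422 y -0.0266 0.0263
-0.08 204 zmax 0.2479 y -0.0272 0.0281
-0.07 159 zmax 0.244 y -0.0278 0.0283
-0.06 166 zmax 0.2512 y -0.0264 0.0269
-0.05 157 zmax 0.2611 y -0.0182 0.0189
-0.04 208 zmax 0.2671 y -0.0223 0.0225
-0.03 188 zmax 0.2733 y -0.0227 0.0232
side 1053
-0.14 18 zmax 0.2147 y -0.0253 0.0084
-0.13 54 zmax 0.2206 y -0.033 0.0086
-0.12 156 zmax 0.2239 y -0.0338 0.0246
-0.11 99 zmax 0.2213 y -0.0344 0.0027
-0.1 109 zmax 0.2238 y -0.0311 -0.0011
-0.09 43 zmax 0.2381 y -0.0237 0.0094
-0.08 55 zmax 0.2448 y -0.0291 0.0107
-0.07 148 zmax 0.246 y -0.0293 0.0231
-0.06 108 zmax 0.2452 y -0.0289 0.0025
-0.05 90 zmax 0.248 y -0.0246 0.003
-0.04 70 zmax 0.2635 y -0.0235 0.0135
-0.03 103 zmax 0.2677 y -0.0252 0.0188
```

```bash
python3 - <<'E'
from sc import *
from scipy.optimize import least_squares
for n,f in(("top",t),("side",s)):
    v,u=np.nonzero(f["range_z"]>0); uv=np.c_[u,v]
    Q=bydepth(f,uv); q=np.c_[(Q[:,:2]-c)@R,Q[:,2]]
    k=(q[:,2]>.13)&(q[:,2]<.26)&(abs(q[:,1])<.045)&(q[:,0]>-.17)&(q[:,0]<-.095)
    q=q[k]; 
    L,y0,x0=.19,0,-.125
    for it in range(15):
        sx=(q[:,0]-x0)*.866+(q[:,2]-L)*.5
        w=-(q[:,0]-x0)*.5+(q[:,2]-L)*.866; r=np.hypot(q[:,1]-y0,w)
        m=(sx>.001)&(sx<.018)&(abs(r-.032)<.006)
        g=q[m]
        fn=lambda p:np.hypot(g[:,1]-p[1],-(g[:,0]+.125)*.5+(g[:,2]-p[0])*.866)-.032
        o=least_squares(fn,[L,y0],loss="soft_l1",f_scale=.001); L,y0=o.x
    print(n,m.sum(),"L",L,"y0",y0,"rms",fn(o.x).std())
    # front extent along axis
    near=(abs(r-.032)<.005); print(np.sort(sx[near])[:30:3].round(4))
    gr=f["img"]
def z(f,c0,w,h):
    u,v=c0; i=f["img"][v-h:v+h,u-w:u+w,::-1]; return cv2.resize(i,(390,290),interpolation=cv2.INTER_NEAREST)
cs=[(335,352),(381,410),(457,368)]
a=[z(s,k,16,12) for k in cs]; a.append(z(t,(429,183),16,12))
cv2.imwrite("pics/cc.png",np.vstack([np.hstack(a[:2]),np.hstack(a[2:])]))
E
```

```text
top 313 L 0.18290504542146463 y0 -0.000805754484372124 rms 0.001428288329256742
[0.0004 0.0006 0.001  0.0014 0.0017 0.0019 0.002  0.0021 0.0022 0.0023]
side 95 L 0.18139483838779633 y0 -0.000600109642283068 rms 0.0010002551027065482
[0.002  0.0027 0.0038 0.0055 0.0058 0.0058 0.0062 0.0068 0.0079 0.0084]
```

View pics/cc.png

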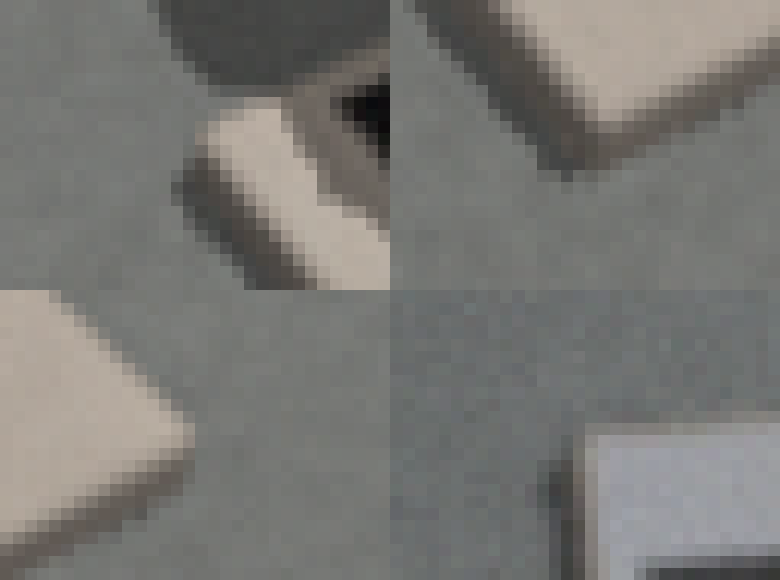

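```bash
python3 - <<'E'
from sc import *
us=np.array([[335.8,351.1],[383.0,408.3],[457,367.4]])-.5
S=onplane(s,us,.018);print("side",S); print(np.linalg.norm(S[0]-S[1]),np.linalg.norm(S[1]-S[2]),"centre",(S[0]+S[2])/2); e=S[1]-S[0];print(np.degrees(np.arctan2(e[1],e[0])))
e=S[2]-S[1];print(np.degrees(np.arctan2(e[1],e[0]))-90)
# ball & grip centroids, tray B, both views; z: ball 0.019 , grip top .05
img=t["img"]
for nm,f,w in(("top",t,(275,345,170,245)),("side",s,(308,366,245,280))):
    x0,x1,y0,y1=w; sub=f["img"][y0:y1,x0:x1]; hsv=cv2.cvtColor(sub,cv2.COLOR_RGB2HSV)
    m=((hsv[...,2]<65)).astype(np.uint8)
    n,l,st,ce=cv2.connectedComponentsWithStats(m)
    for i in range(1,n):
        if st[i,4]>40: 
            print(nm,"dark",st[i],ce[i]+[x0,y0],onplane(f,ce[i]+[x0,y0],.05 if nm=="top" else .029))
# ball from top crop (350,208)/7
print("ball top",onplane(t,np.array([[350,208]])/7+[270,165]-.4,.019))
Bc=np.array([.6009,.0482]);a=np.radians(-39.6);ux=np.array([np.cos(a),np.sin(a)])
print("pocket pred",Bc+.038*ux,"grip pred",Bc-.015*ux)
E
```

```text
side [[ 0.45187855 -0.21987648  0.018     ]
 [ 0.46082051 -0.39614319  0.018     ]
 [ 0.6572216  -0.3851563   0.018     ]]
0.17649337639761764 0.19670816045995274 centre [ 0.55455008 -0.30251639  0.018     ]
-87.09589219968828
-86.79814856750129
top dark [23 35 13 16 90] [303.87777778 212.73333333] [[0.58728173 0.05756914 0.05      ]]
side dark [ 15   6  14  15 181] [329.43646409 258.21546961] [[0.58993814 0.05609253 0.029     ]]
ball top [[0.62878782 0.02427336 0.019     ]]
pocket pred [0.6301795  0.02397789] grip pred [0.5893423  0.05776136]
```

Tray B: centre (0.601, 0.048), yaw -39.6°, footprint 117×61 mm. The ball and grip centroids agree with this within about 2 mm. Scope: origin about (0.5545, -0.301), yaw -87.2°, lens height about 0.182. That puts the focus at about (0.544, -0.081, 0.127), which is inside the given range. I'll move towards the tray.

```bash
python3 -m inch '0 .87 .66 0 0 0 .2;0 .87 .66 0 0 0 .2;0 .87 .66 0 0 0 .2;0 .87 .66 0 0 0 .2;0 .87 .66 0 0 0 .285;0 .87 .66 0 0 0 .285;0 .87 .66 0 0 0 .285;0 .87 .66 0 0 0 .285;0 .87 .66 0 0 0 .285;0 .87 .66 0 0 0 .285;0 .87 .66 0 0 0 .285' 20
```

```text
t: 1.2
eef_pos: [0.4233, 0.3415, 0.194]
ee_rot: [3.141, 0.0, -0.69]
force: [-0.1, -0.1, -0.3]
width: 0.0877
```

```bash
cat >> h.py <<'E'
from scipy.spatial.transform import Rotation as Ro
def plan(pos,yaw):
    s=arm.get_state();R=Ro.from_euler('xyz',s['ee_rot']);T=Ro.from_euler('xyz',[np.pi,0,yaw])
    print("t",s['t'],"pos",s['eef_pos'].round(4),"rot",s['ee_rot'].round(4),"q",s['q'].round(3),"w",s['width'],"F",s['force'].round(2))
    print("shares",(R.inv().apply(np.array(pos)-s['eef_pos'])/.3).round(4),((R.inv()*T).as_rotvec(degrees=True)/60).round(4))
E
python3 -c "
from h import *
plan([.589,.0575,.11],np.radians(-39.6))"
```

```text
t 1.2 pos [0.4233 0.3415 0.194 ] rot [ 3.1413  0.     -0.69  ] q [ 1.039  0.144 -0.278 -0.    -1.149 -0.159] w 0.0877131737900197 F [-0.15 -0.07 -0.31]
shares [1.0288 0.3784 0.28  ] [0.0003 0.     0.0011]
```

```bash
python3 -m inch '0 1 .37 .1 0 0 0;0 1 .37 .1 0 0 0;0 1 .37 .1 0 0 0;0 1 .37 .2 0 0 0;0 1 .37 .2 0 0 0;0 1 .37 .25 0 0 0;0 1 .37 .25 0 0 0;0 1 .37 .25 0 0 0;0 1 .37 .25 0 0 0;0 1 .37 .25 0 0 0;0 1 .37 .25 0 0 0'
python3 - <<'E'
from h import *
t=grab("top","pics/top1.png");s=grab("side","pics/side1.png")
plan([.589,.0575,.015],np.radians(-39.6))
z=lambda f,u,v,w,h:cv2.resize(f["img"][v-h:v+h,u-w:u+w,::-1],(398,398))
cv2.imwrite("pics/v1.png",np.hstack([z(t,308,208,60,60),z(s,335,245,60,60)]))
E
```

```text
t: 2.3
eef_pos: [0.5842, 0.0654, 0.1199]
ee_rot: [-3.141, -0.001, -0.689]
force: [-0.2, 0.1, 0.3]
width: 0.0877
t 2.4 pos [0.5841 0.0652 0.1199] rot [-3.1404e+00 -5.0000e-04 -6.8960e-01] q [ 0.444  0.275 -0.289 -0.    -1.006  0.438] w 0.0876231472710905 F [-0.18 -0.03  0.28]
shares [0.0286 0.0098 0.3496] [-0.0011 -0.0005  0.0015]
```

View pics/v1.png

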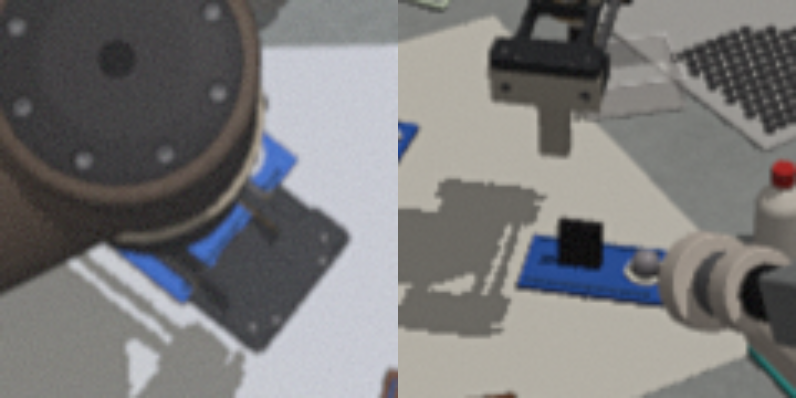

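The side view shows the open gripper above the black grip, clear of the ball. Going down.

```bash
python3 -m inch '0 .029 .010 .08 0 0 0;0 .029 .010 .16 0 0 0;0 .029 .010 .22 0 0 0;0 .029 .010 .28 0 0 0;0 .029 .010 .32 0 0 0;0 .029 .010 .34 0 0 0;0 .029 .010 .35 0 0 0;0 .029 .010 .35 0 0 0'
python3 - <<'E'
from h import *
t=grab("top","pics/top2.png");s=grab("side","pics/side2.png")
plan([.589,.0575,.015],np.radians(-39.6))
z=lambda f,u,v,w,h:cv2.resize(f["img"][v-h:v+h,u-w:u+w,::-1],(398,398),interpolation=cv2.INTER_CUBIC)
cv2.imwrite("pics/v2.png",np.hstack([z(t,308,208,50,50),z(s,335,255,35,35)]))
E
```

```text
t: 3.2
eef_pos: [0.5891, 0.0563, 0.0144]
ee_rot: [-3.141, -0.0, -0.691]
force: [-0.3, -0.2, 0.7]
width: 0.0876
t 3.3 pos [0.5894 0.0563 0.0149] rot [-3.1406e+00 -7.0000e-04 -6.9110e-01] q [ 0.425  0.397 -0.391  0.    -0.782  0.454] w 0.08802428758999233 F [-0.89  0.38  0.37]
shares [-0.0036 -0.0022 -0.0003] [-0.001  -0.0006  0.    ]
```

View pics/v2.png

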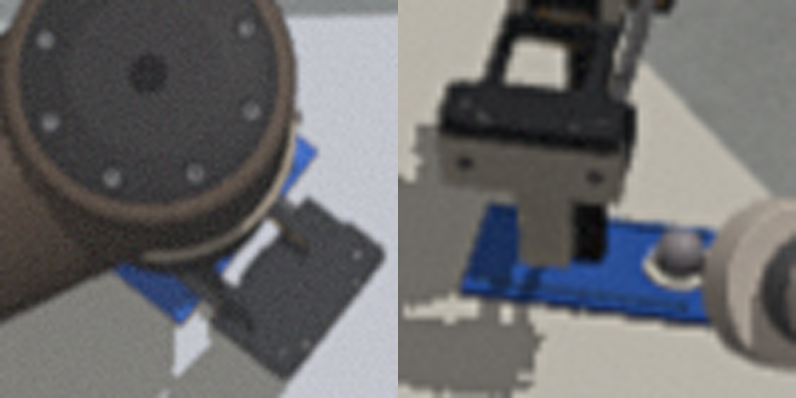

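```bash
python3 - <<'E'
from h import *
s=pickle.load(open("pics/side2.pkl","rb"))
p=np.array([.5894,.0563,.0149]);y=np.array([-.637,-.77,0]);x=np.array([.77,-.637,0])
for d in(.044,.065): print((proj(s,[p+d*y,p+d*y+.0095*x,p+d*y-.0095*x])-[300,220])*398/70)
E
```

```text
[[148.20212178 301.75851688]
 [168.75439182 304.33297283]
 [127.69080157 299.18883522]]
[[139.38082552 331.83437212]
 [160.1554879  334.46825035]
 [118.64805766 329.20538115]]
```

```bash
python3 - <<'E'
from h import *
s=pickle.load(open("pics/side2.pkl","rb"))
for v in range(250,270,2):
    print(v,[tuple((bydepth(s,[[u,v]])[0]*1000).round().astype(int).tolist()) for u in (324,327,330,333,336)])
b=s["img"][225:285,300:370,::-1]; cv2.imwrite("pics/v3.png",cv2.resize(b,(700,600),interpolation=cv2.INTER_NEAREST))
E
```

```text
250 [(535, -15, 128), (540, -22, 130), (546, -25, 130), (551, -31, 133), (559, -32, 130)]
252 [(534, -17, 123), (541, -19, 121), (547, -24, 123), (553, -27, 123), (559, -32, 124)]
254 [(536, -15, 115), (542, -18, 115), (546, -25, 117), (552, -29, 118), (559, -31, 117)]
256 [(546, 5, 90), (555, 6, 85), (565, 9, 80), (596, 47, 41), (603, 44, 40)]
258 [(549, 10, 79), (554, 4, 81), (566, 9, 73), (594, 45, 36), (601, 40, 37)]
260 [(549, 11, 72), (555, 6, 73), (567, 12, 64), (595, 46, 28), (603, 45, 26)]
262 [(549, 10, 66), (555, 6, 66), (565, 8, 62), (593, 43, 24), (602, 42, 21)]
264 [(550, 12, 58), (557, 9, 58), (566, 10, 53), (592, 40, 21), (605, 47, 10)]
266 [(549, 10, 53), (555, 5, 54), (590, 53, 5), (594, 45, 9), (602, 42, 8)]
268 [(570, 49, 9), (577, 47, 7), (585, 44, 6), (590, 36, 10), (599, 36, 7)]
```

View pics/v3.png

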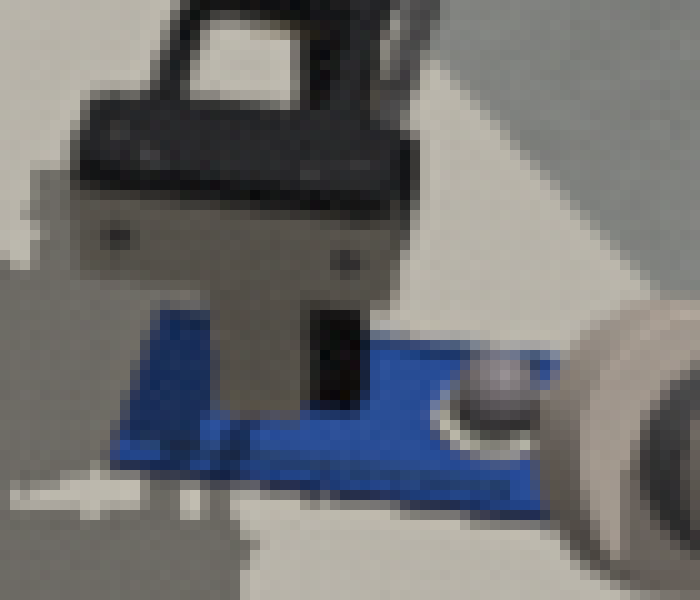

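The fingertips look about 35 mm higher than the reported TCP (depth z≈0.05). I'll check again with a fresh picture before closing.

```bash
python3 - <<'E'
from h import *
s=grab("side","pics/side3.png")
for n in("side0","side1","side2","side3"):
    f=pickle.load(open(f"pics/{n}.pkl","rb"))
    if n=="side0": continue
    v,u=np.mgrid[120:300:1,290:380:1]; uv=np.c_[u.ravel(),v.ravel()]; uv=uv[f["range_z"][uv[:,1],uv[:,0]]>0]
    Q=bydepth(f,uv); y=np.array([-.637,-.77]);x=np.array([.77,-.637]);p=np.array([.589,.0565])
    a=(Q[:,:2]-p)@x;b=(Q[:,:2]-p)@y
    k=(b>.04)&(b<.08)&(abs(a)<.012)&(Q[:,2]>.025)&(Q[:,2]<.25)
    zz=np.sort(Q[k,2]);print(n,k.sum(),zz[:12].round(3))
    for z0 in np.arange(.03,.2,.01):
        m=(abs(a)<.012)&(b>.02)&(b<.13)&(abs(Q[:,2]-z0)<.005)
        if m.sum(): print("  z",z0.round(3),m.sum(),"b",b[m].min().round(3),b[m].max().round(3), np.median(b[m]).round(3))
s0=pickle.load(open("pics/side3.pkl","rb"))
print(arm.get_state()["eef_pos"])
E
```

```text
side1 99 [0.154 0.155 0.156 0.158 0.158 0.158 0.158 0.158 0.159 0.159 0.161 0.162]
  z 0.15 1 b 0.054 0.054 0.054
  z 0.16 21 b 0.052 0.06 0.056
  z 0.17 22 b 0.052 0.063 0.056
  z 0.18 20 b 0.055 0.061 0.057
  z 0.19 20 b 0.051 0.065 0.059
side2 185 [0.05  0.051 0.053 0.053 0.053 0.053 0.054 0.055 0.055 0.055 0.056 0.056]
  z 0.05 9 b 0.05 0.064 0.059
  z 0.06 31 b 0.049 0.064 0.06
  z 0.07 29 b 0.051 0.064 0.061
  z 0.08 21 b 0.058 0.066 0.063
  z 0.09 18 b 0.06 0.069 0.066
  z 0.1 2 b 0.068 0.07 0.069
  z 0.11 4 b 0.088 0.089 0.088
  z 0.12 33 b 0.084 0.096 0.089
  z 0.13 21 b 0.087 0.093 0.09
  z 0.14 21 b 0.091 0.099 0.096
  z 0.15 74 b 0.02 0.101 0.082
  z 0.16 78 b 0.02 0.102 0.08
  z 0.17 1 b 0.02 0.02 0.02
  z 0.19 1 b 0.021 0.021 0.021
side3 176 [0.049 0.05  0.05  0.051 0.052 0.052 0.053 0.053 0.054 0.054 0.054 0.055]
  z 0.05 13 b 0.05 0.063 0.058
  z 0.06 30 b 0.05 0.064 0.059
  z 0.07 24 b 0.058 0.066 0.062
  z 0.08 22 b 0.059 0.066 0.062
  z 0.09 19 b 0.06 0.068 0.066
  z 0.1 1 b 0.068 0.068 0.068
  z 0.11 5 b 0.083 0.088 0.087
  z 0.12 30 b 0.085 0.093 0.09
  z 0.13 24 b 0.085 0.094 0.09
  z 0.14 25 b 0.021 0.098 0.095
  z 0.15 66 b 0.02 0.1 0.088
  z 0.16 85 b 0.02 0.101 0.08
  z 0.18 1 b 0.02 0.02 0.02
[0.58943336 0.05632847 0.01496057]
```

View pics/side3.png

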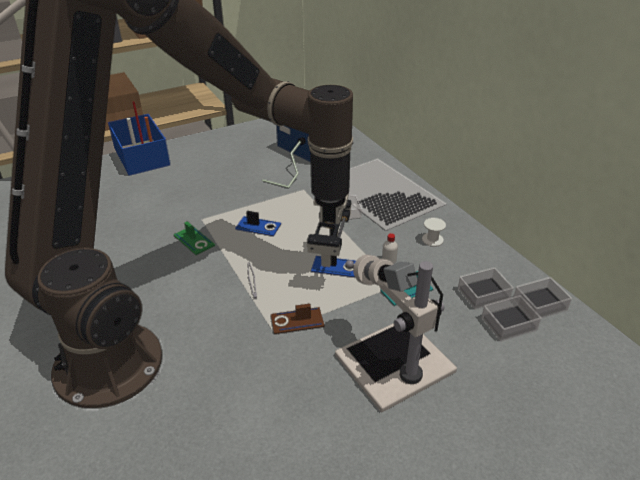

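The offset is the same 35 mm in both poses, so the tips may swing down as they close. I'll raise above the grip, close to near grip width and look.

```bash
python3 -m inch '0 0 0 -.1 0 0 0;0 0 0 -.2 0 0 0;.3 0 0 -.25 0 0 0;.5 0 0 -.25 0 0 0;.7 0 0 -.25 0 0 0;.75 0 0 -.25 0 0 0;.75 0 0 -.25 0 0 0;.75 0 0 -.25 0 0 0;.75 0 0 -.25 0 0 0'
python3 - <<'E'
from h import *
s=grab("side","pics/side4.png");st=arm.get_state();print(st['eef_pos'],st['width'])
f=s;v,u=np.mgrid[200:290,290:380]; uv=np.c_[u.ravel(),v.ravel()]; uv=uv[f["range_z"][uv[:,1],uv[:,0]]>0]
Q=bydepth(f,uv); y=np.array([-.637,-.77]);x=np.array([.77,-.637]);p=np.array([.589,.0565])
a=(Q[:,:2]-p)@x;b=(Q[:,:2]-p)@y
for z0 in np.arange(.03,.2,.01):
    m=(abs(a)<.012)&(b>-.02)&(b<.13)&(abs(Q[:,2]-z0)<.005)
    if m.sum(): print("  z",z0.round(3),m.sum(),"b",b[m].min().round(3),b[m].max().round(3), np.median(b[m]).round(3))
b=s["img"][205:285,290:370,::-1]; cv2.imwrite("pics/v4.png",cv2.resize(b,(600,600),interpolation=cv2.INTER_NEAREST))
E
```

```text
t: 4.25
eef_pos: [0.5887, 0.056, 0.0887]
ee_rot: [3.141, 0.0, -0.691]
force: [-0.1, 0.1, -0.0]
width: 0.0373
[0.58874707 0.05606642 0.08874675] 0.033115403932052256
  z 0.03 29 b -0.0 0.011 0.006
  z 0.04 28 b 0.003 0.01 0.006
  z 0.05 36 b -0.008 0.01 0.003
  z 0.12 5 b 0.033 0.034 0.034
  z 0.13 28 b 0.025 0.039 0.035
  z 0.14 26 b 0.025 0.042 0.036
  z 0.15 9 b 0.035 0.044 0.038
  z 0.18 2 b -0.02 -0.019 -0.02
  z 0.19 29 b -0.018 0.095 0.089
```

View pics/v4.png

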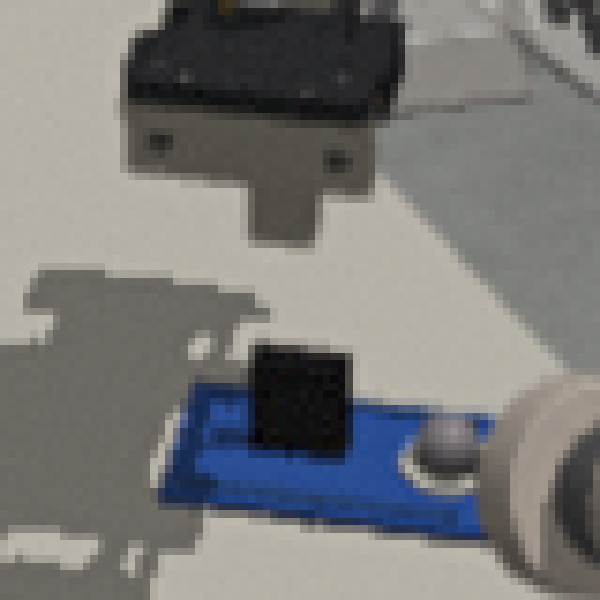

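```bash
python3 - <<'E'
from h import *
x=np.array([.77,-.637]);y=np.array([-.637,-.77])
for n,p in(("side1",[.5842,.0652,.1199]),("side3",[.5894,.0563,.0150]),("side4",[.5888,.0561,.0887])):
    f=pickle.load(open(f"pics/{n}.pkl","rb"));p=np.array(p)
    v,u=np.mgrid[120:290,290:380]; uv=np.c_[u.ravel(),v.ravel()]; uv=uv[f["range_z"][uv[:,1],uv[:,0]]>0]
    Q=bydepth(f,uv)-p; a=Q[:,:2]@x;b=Q[:,:2]@y
    k=(Q[:,2]>.033)&(Q[:,2]<.055)&(b>.022)&(b<.08)&(abs(a)<.03)
    print(n,k.sum(),"a",np.percentile(a[k],[2,50,98]).round(4),"b",np.percentile(b[k],[5,50,95]).round(4),"zmin",Q[k|((b>.022)&(b<.08)&(abs(a)<.03)&(Q[:,2]>.025)),2].min().round(4))
    # shoulder plate
    k=(Q[:,2]>.07)&(Q[:,2]<.09)&(b>.02)&(abs(a)<.07); print("  plate",k.sum(),np.percentile(a[k],[2,50,98]).round(4),np.percentile(b[k],[5,50,95]).round(4))
E
```

```text
side1 65 a [-0.0103  0.0019  0.0119] b [0.0564 0.0596 0.0637] zmin 0.0342
  plate 35 [-0.0092  0.0018  0.0122] [0.0618 0.0655 0.0681]
side3 56 a [-0.0101  0.0019  0.0115] b [0.0509 0.0594 0.064 ] zmin 0.0345
  plate 22 [-0.0083  0.003   0.0124] [0.0633 0.0666 0.0691]
side4 58 a [-0.009   0.0016  0.012 ] b [0.0261 0.0344 0.0385] zmin 0.035Traceback (most recent call last):
  File "<stdin>", line 10, in <module>
    return _quantile_unchecked(
        a, q, axis, out, overwrite_input, method, keepdims, weights)
    return _ureduce(a,
                    func=_quantile_ureduce_func,
    ...<5 lines>...
                    overwrite_input=overwrite_input,
                    method=method)
    r = func(a, **kwargs)
    result = _quantile(arr,
                       quantiles=q,
    ...<2 lines>...
                       out=out,
                       weights=wgt)
    slices_having_nans = np.isnan(arr[-1, ...])
                                  ~~~^^^^^^^^^
IndexError: index -1 is out of bounds for axis 0 with size 0
```

The gripper really sits about 34.5 mm above the reported TCP, in all three pictures and along z only. I'll correct for that, go down in stages and watch the force.

```bash
python3 -m inch '.4 0 0 .08 0 0 0;.4 0 0 .16 0 0 0;.4 0 0 .22 0 0 0;.4 0 0 .26 0 0 0;.4 0 0 .28 0 0 0;.4 0 0 .3 0 0 0;.4 0 0 .31 0 0 0;.4 0 0 .31 0 0 0'
cat > look.py <<'E'
from h import *
import sys
n=sys.argv[1]; z0=float(sys.argv[2])
s=grab("side",f"pics/side{n}.png");st=arm.get_state();p=st['eef_pos'];print(st['t'],p,st['width'],st['force'])
x=np.array([.77,-.637]);y=np.array([-.637,-.77]);f=s
v,u=np.mgrid[200:290,290:380]; uv=np.c_[u.ravel(),v.ravel()]; uv=uv[f["range_z"][uv[:,1],uv[:,0]]>0]
Q=bydepth(f,uv); a=(Q[:,:2]-p[:2])@x;b=(Q[:,:2]-p[:2])@y
k=(b>.018)&(b<.08)&(abs(a)<.02)&(Q[:,2]>z0)&(Q[:,2]<p[2]+.07)
print("tip z",np.sort(Q[k,2])[:5],"b",np.median(b[k]),"a",np.percentile(a[k],[2,98]))
cv2.imwrite(f"pics/v{n}.png",cv2.resize(s["img"][215:285,300:370,::-1],(560,560),interpolation=cv2.INTER_CUBIC))
E
python3 look.py 5 .016
```

```text
t: 5.1
eef_pos: [0.589, 0.0562, -0.0037]
ee_rot: [-3.141, -0.0, -0.691]
force: [-0.4, -0.7, 0.1]
width: 0.0522
5.15 [ 0.58914722  0.05619673 -0.0034668 ] 0.05240950344785523 [-0.3307176  -0.33818489 -0.41914551]
tip z [0.03082621 0.03104169 0.03177717 0.03271805 0.03326184] b 0.043166553272705806 a [-0.00948646  0.01176091]
```

View pics/v5.png

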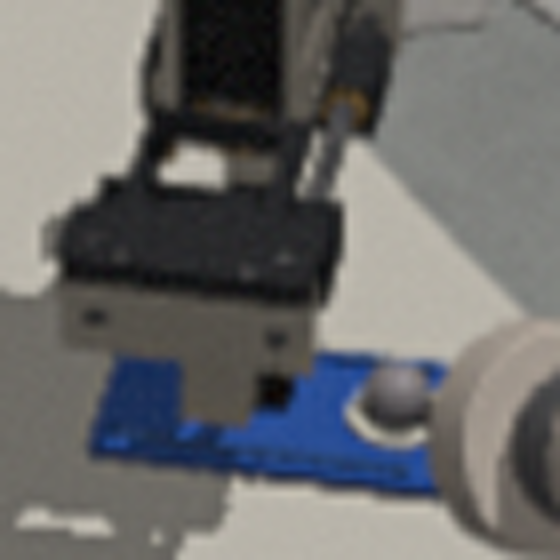

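```bash
python3 -m inch '.4 0 0 .02 0 0 0;.4 0 0 .035 0 0 0;.4 0 0 .043 0 0 0;.4 0 0 .043 0 0 0;.6 0 0 .043 0 0 0;.7 0 0 .043 0 0 0;.8 0 0 .043 0 0 0;.85 0 0 .043 0 0 0;1 0 0 .043 0 0 0;1 0 0 .043 0 0 0;1 0 0 .043 0 0 0;1 0 0 .043 0 0 0' 30
python3 look.py 6 .014
```

```text
t: 6.35
eef_pos: [0.589, 0.0562, -0.0167]
ee_rot: [-3.141, -0.0, -0.691]
force: [0.5, 0.4, -0.1]
width: 0.0121
6.4 [ 0.58898074  0.05619114 -0.01666793] 0.011857393977274262 [0.5963546  0.60996077 1.10482752]
tip z [0.01411132 0.01492519 0.01793198 0.01798633 0.01906533] b 0.02292155773314895 a [-0.00931457  0.01300937]
```

View pics/v6.png

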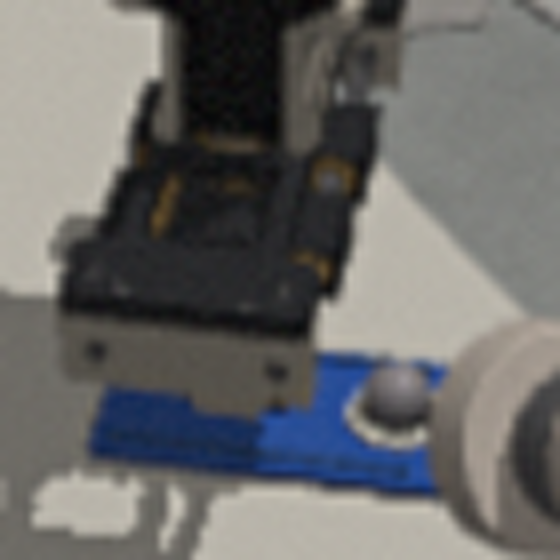

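Width 12 mm matches the grip, so the tray is held and the ball is still in its pocket (side view about 400,395 in the crop). Lifting gently.

```bash
python3 -m inch '1 0 0 -.005 0 0 0;1 0 0 -.015 0 0 0;1 0 0 -.03 0 0 0;1 0 0 -.05 0 0 0;1 0 0 -.075 0 0 0;1 0 0 -.1 0 0 0;1 0 0 -.125 0 0 0;1 0 0 -.145 0 0 0;1 0 0 -.16 0 0 0;1 0 0 -.17 0 0 0;1 0 0 -.175 0 0 0;1 0 0 -.175 0 0 0' 35
python3 look.py 7 .014; python3 - <<'E'
from h import *
t=grab("top","pics/top7.png")
E
```

```text
t: 7.6
eef_pos: [0.5888, 0.0561, 0.0358]
ee_rot: [-3.142, 0.0, -0.691]
force: [-0.2, -0.1, -1.7]
width: 0.0118
7.65 [0.58874952 0.05608727 0.03560569] 0.011834406134536929 [-0.27135027 -0.61305942 -3.0028888 ]
tip z [0.0515775  0.0519684  0.05225749 0.0531537  0.05421488] b 0.02673693448327788 a [-0.01839812  0.01901631]
```

View pics/v7.png

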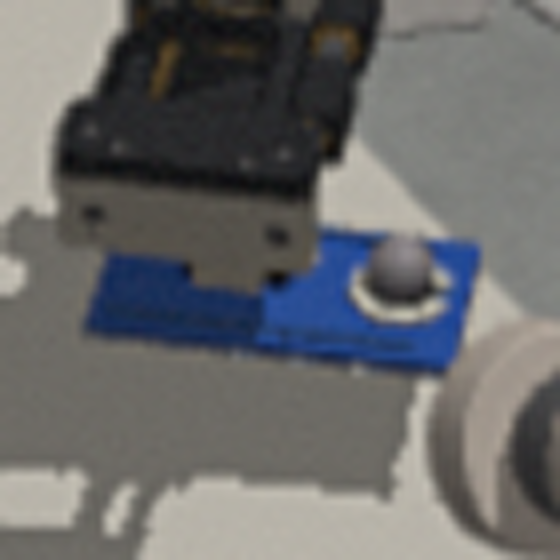

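View pics/top7.png

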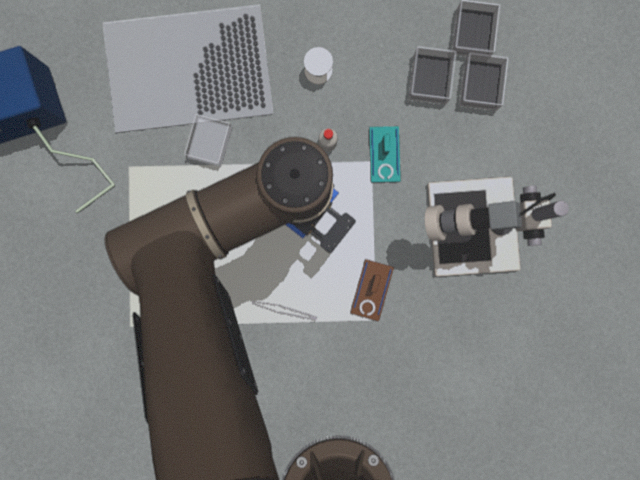

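Lifted: the side view shows the tray level with the ball in its pocket at crop (400,270). Now carrying and turning in smooth halves.

```bash
python3 -m inch '1 0 .004 -.01 0 0 .005;1 .001 .012 -.03 0 0 .02;1 .003 .025 -.05 0 0 .05;1 .006 .04 -.07 0 0 .09;1 .009 .06 -.09 0 0 .14;1 .012 .08 -.11 0 0 .19;1 .016 .1 -.13 0 0 .24;1 .02 .12 -.15 0 0 .29;1 .024 .138 -.165 0 0 .335;1 .026 .15 -.177 0 0 .37;1 .028 .157 -.184 0 0 .39;1 .028 .159 -.186 0 0 .4'
python3 -c "
from h import *
grab('side','pics/side8.png')
plan([.5412,-.0284,.0913],-1.522)"
```

```text
t: 8.9
eef_pos: [0.565, 0.0138, 0.0922]
ee_rot: [-3.141, -0.0, -1.112]
force: [0.7, 0.3, -2.3]
width: 0.0118
t 8.95 pos [0.565  0.0139 0.092 ] rot [-3.1409e+00 -1.0000e-04 -1.1116e+00] q [ 0.371  0.268 -0.371  0.    -0.931  0.088] w 0.01195994043612396 F [-0.59  1.6  -3.19]
shares [0.0912 0.1335 0.0024] [-7.000e-04  1.000e-04  3.919e-01]
```

View pics/side8.png

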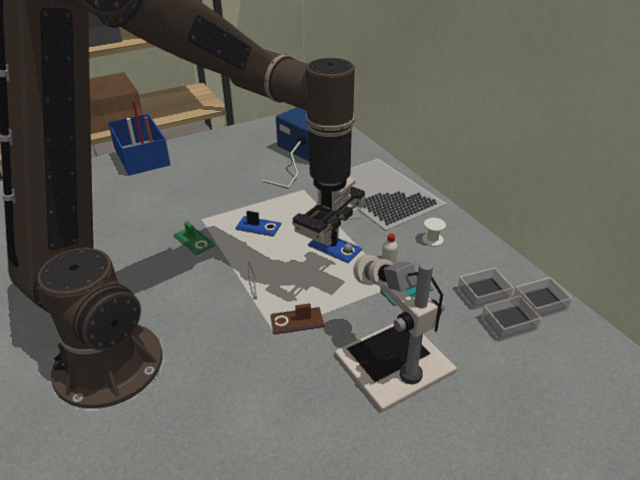

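```bash
python3 -m inch '1 .001 .002 0 0 0 .005;1 .004 .008 0 0 0 .02;1 .01 .018 0 0 0 .05;1 .02 .031 0 0 0 .09;1 .031 .047 0 0 0 .14;1 .043 .065 0 0 0 .19;1 .055 .082 0 0 0 .24;1 .067 .1 0 0 0 .29;1 .077 .115 0 0 0 .335;1 .085 .126 0 0 0 .37;1 .09 .132 .001 0 0 .387;1 .091 .134 .002 0 0 .392'
python3 - <<'E'
from h import *
t=grab('top','pics/top9.png');s=grab('side','pics/side9.png')
plan([.5412,-.0284,.0913],-1.522)
z=lambda f,u,v,w,h:cv2.resize(f["img"][v-h:v+h,u-w:u+w,::-1],(398,398),interpolation=cv2.INTER_CUBIC)
cv2.imwrite("pics/v9.png",np.hstack([z(t,360,215,70,70),z(s,345,250,50,50)]))
E
```

```text
t: 10.15
eef_pos: [0.5409, -0.0286, 0.0909]
ee_rot: [3.141, -0.0, -1.522]
force: [0.6, 0.6, -2.7]
width: 0.0118
t 10.25 pos [ 0.541  -0.0284  0.0909] rot [ 3.1414e+00 -1.0000e-04 -1.5206e+00] q [ 0.309  0.234 -0.422  0.    -0.915 -0.259] w 0.011968011849834953 F [ 0.79 -0.89 -1.6 ]
shares [ 0.0001 -0.0007 -0.0015] [ 0.0002 -0.0001  0.0013]
```

View pics/v9.png

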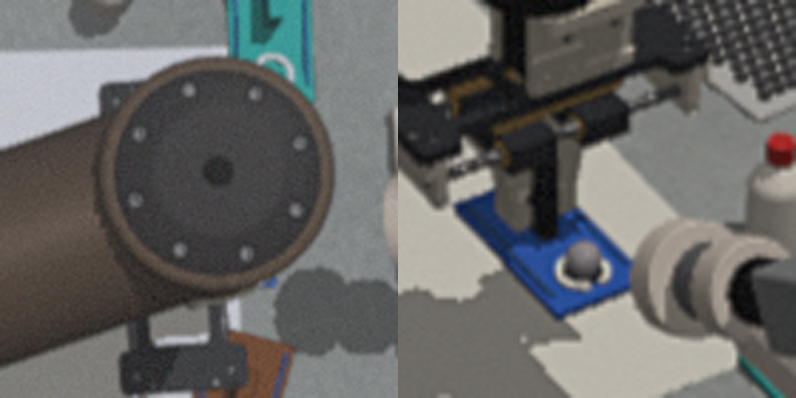

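```bash
python3 - <<'E'
from h import *
s=pickle.load(open("pics/side9.pkl","rb"))
pk=lambda x,y:np.array([[295+(x-398)*100/398-.5,200+y*100/398-.5]])
foc=np.array([.5438,-.0813,.127])
print("proj focus crop",(proj(s,foc)+.5-[295,200])*3.98+[398,0])
e=np.array([.0488,-.9988,0]);n=np.array([.9988,.0488,0])
org=foc-.038*e-[0,0,.019]
for nm,a,b in(("FL",.06,-.032),("FR",.06,.032),("BL",-.06,-.032),("BR",-.06,.032)):
    print(nm,(proj(s,org+a*e+b*n+[0,0,.008])+.5-[295,200])*3.98+[398,0])
img=s["img"];hsv=cv2.cvtColor(img,cv2.COLOR_RGB2HSV)
# plate depth plane
m=cv2.inRange(hsv,(105,120,60),(125,255,255)); m[:, :300]=0; m[:240]=0;m[285:]=0;m[:,360:]=0
m=cv2.erode(m,np.ones((3,3)))
v,u=np.nonzero(m*(s["range_z"]>0)); Q=bydepth(s,np.c_[u,v]); print(len(Q))
for _ in range(4):
    A=np.c_[Q[:,:2]-Q[:,:2].mean(0),np.ones(len(Q))]; w,_,_,_=np.linalg.lstsq(A,Q[:,2],rcond=None); r=Q[:,2]-A@w; Q=Q[abs(r)<2.5*r.std()]
print("plate z",w[2],"at",Q[:,:2].mean(0),"slopes deg",np.degrees(w[:2]),"std",r.std(),len(Q), "z at org", w[2]+w[:2]@(org[:2]-Q[:,:2].mean(0)))
# ball
b=pk(583,258)[0]; vv,uu=np.mgrid[-3:4,-3:4]; k=(uu**2+vv**2<8)
px=np.c_[(b[0]+uu[k]).round(),(b[1]+vv[k]).round()].astype(int)
d=np.median(s["range_z"][px[:,1],px[:,0]]); o,dr=ray(s,b); nrm=np.linalg.norm(dr[0]); print("ball by depth",o+dr[0]*(d+.0095/nrm), "ball on z=.127",onplane(s,b,.127))
i=img[240:290,300:370,::-1]; cv2.imwrite("pics/v10.png",cv2.resize(i,(784,560),interpolation=cv2.INTER_CUBIC))
E
```

```text
proj focus crop [[582.42360959 258.86904955]]
FL [[555.92346424 313.34743546]]
FR [[648.43802811 275.44140059]]
BL [[451.18228519 202.32488004]]
BR [[540.3020018  168.69494619]]
252
plate z 0.11600977284315059 at [ 0.53051598 -0.05357855] slopes deg [-0.69837561  0.05968198] std 0.0016817586209571579 251 z at org 0.11588111689745229
ball by depth [ 0.54403366 -0.08154568  0.12774731] ball on z=.127 [[ 0.544488   -0.08077831  0.127     ]]
```

View pics/v10.png

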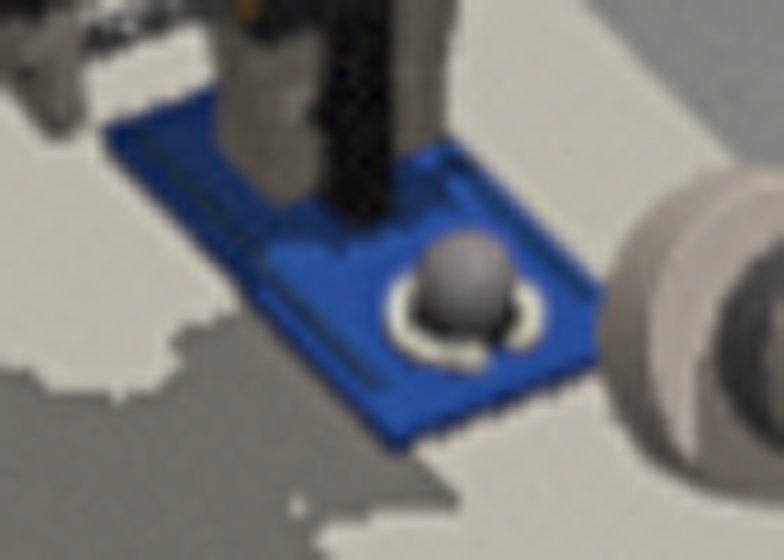

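The ball measures (0.544, -0.082, 0.127), within about 1 mm of the focus. The plate top is at z 0.116 and level. Next come stillness, yaw and the bystanders.

```bash
python3 -m inch '1 0 0 0 0 0 0;1 0 0 0 0 0 0;1 0 0 0 0 0 0;1 0 0 0 0 0 0;1 0 0 0 0 0 0;1 0 0 0 0 0 0;1 0 0 0 0 0 0;1 0 0 0 0 0 0'
python3 - <<'E'
from h import *
s0=pickle.load(open("pics/side0.pkl","rb"));t0=pickle.load(open("pics/top0.pkl","rb"));s9=pickle.load(open("pics/side9.pkl","rb"))
t=grab('top','pics/top11.png');s=grab('side','pics/side11.png')
q=lambda x,y:[300+x/11.2-.5,240+y/11.2-.5]
P=onplane(s,[q(105,130),q(395,450)],.116); d=P[1]-P[0]; print("left edge",P,np.linalg.norm(d),"yaw",np.degrees(np.arctan2(d[1],d[0])))
print("motion vs 9:",np.abs(s["img"][240:285,300:355].astype(int)-s9["img"][240:285,300:355]).mean())
for nm,(x,y,w,h),A,B in(("box top",(180,112,58,60),t0,t),("empty tray side",(225,205,65,38),s0,s),("bottle top",(315,122,28,36),t0,t),("bottle side",(382,230,16,26),s0,s),("tweezers side",(240,258,20,45),s0,s),("box side",(326,192,34,30),s0,s),("tweez top",(248,295,72,30),t0,t)):
    a=cv2.cvtColor(A["img"],7)[y:y+h,x:x+w];b=cv2.cvtColor(B["img"],7)
    r=cv2.matchTemplate(b[y-6:y+h+6,x-6:x+w+6],a,cv2.TM_CCOEFF_NORMED);_,mv,_,l=cv2.minMaxLoc(r);print(nm,"shift px",l[0]-6,l[1]-6,round(mv,3))
plan([.5412,-.0284,.0913],-1.522)
E
```

```text
t: 11.05
eef_pos: [0.5411, -0.0283, 0.091]
ee_rot: [3.142, 0.0, -1.521]
force: [-1.6, 0.9, -2.1]
width: 0.012
left edge [[ 0.5078325   0.01117078  0.116     ]
 [ 0.51164482 -0.1098202   0.116     ]] 0.12105102079196815 yaw -88.19525437547831
motion vs 9: 2.4868686868686867
box top shift px 0 0 0.989
empty tray side shift px 0 0 0.936
bottle top shift px 0 0 0.986
bottle side shift px 0 0 0.998
tweezers side shift px -1 -6 0.32
box side shift px -3 -1 0.462
tweez top shift px 0 0 0.063
t 11.15 pos [ 0.5411 -0.0283  0.091 ] rot [-3.1416 -0.     -1.5206] q [ 0.31   0.234 -0.422  0.    -0.915 -0.259] w 0.01184428204924835 F [ 0.11  0.32 -2.33]
shares [ 0.0003 -0.0004 -0.0011] [-0.     -0.      0.0013]
```

View pics/side11.png

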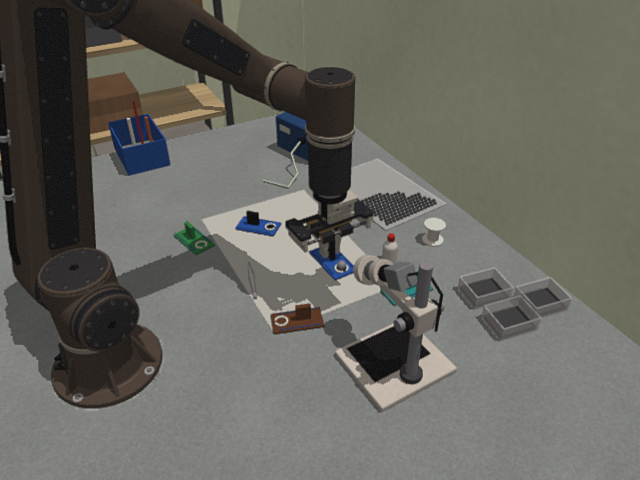

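The side view shows the tray held at (333,262) with the ball at (342,265). The tweezers are in the arm's shadow but still at (250,278), where they started. Handing in.

```bash
python3 -c "
from station import arm
print(arm.job_done())"
```

```text
the job is handed in; nothing more can be done
None
```

I picked up the blue tray with the ball by its black grip and turned it towards the microscope. I handed the job in at about 11 s with the tray held still at the focus point. No verdict is reported, so what follows are my own checks.

**Last checks:**
- **Ball:** it measured about (0.544, -0.082, 0.127), within 1 mm of my estimate of the focus. In the last close-up it was in its pocket.
- **Tray:** the underside is about 0.108 m above the bench and level within about 1°. Its yaw is -87° to -88°, against about -87.2° for the microscope.
- **Grip and stillness:** the fingers read 12 mm on the grip, set to 35 N. The arm pose did not change over the last second.
- **Bystanders:** image matching showed no shift for the bottle, parts box and empty tray.

**Checks that failed or disagreed:**
- **Gripper height:** the reported TCP height was about 34.5 mm lower than the real fingertips in every picture. I trusted the cameras, and there was no contact even at negative reported heights.
- **Tweezers:** image matching failed in both views because of the arm's shadow. I only confirmed by eye in the side view that they were in the same place.
- **Parts box:** the side-view match failed because the gripper hid it; the top view was clear.
- **Focus estimate:** the focus point relies on a lens height of 0.181 to 0.183 m and a microscope base position that differed by about 3 mm between the two cameras.

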